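Find the empty jar bay by its rocking flap and push it open

ROBOT

A 7-joint arm with a two-finger parallel gripper is mounted at the origin on the work surface. World frame = base frame: x ahead of the robot, y to its left, z up, the work surface at z = 0. Lengths are in m, angles in rad, forces in N, time in s.
With the tool pointing down it reaches from about 0.4 to 0.85 m from the base axis. Payload 10.4 kg.
Tool frame: the origin (TCP) lies at the very end of the fingers, on their centre line; the grasp point (between the pads) lies 19 mm behind it; z points along the fingers, y is the line along which they close (so a half turn about z gives the same grasp; the last joint's range is limited). The gripper opens to 87 mm and grips with 3 to 60 N. Pads are 19 mm wide; open, the fingers measure 117 mm over their backs; the gripper's body (75 mm by 190 mm) begins 51 mm behind the grasp point.
Start: joints at [1.263, 0.332, -0.065, 1.46, 0.022, 1.35, -0.088], TCP at [0.176, -0.6, 0.202] pointing down, gripper open.
Joint ranges: [-2.6, 2.6], [-0.5, 2.12], [-1.47, 1.34], [0.16, 2.42], [-1.27, 4.41], [0.06, 2.06], [-2.6, 2.6]. Speed limits (rad/s): [2.22, 2.22, 2.79, 2.79, 3.14, 3.14, 3.14].

INTERFACE

Orientations are given as a unit quaternion [x, y, z, w].
In Python, from bench import r gives the robot as it stands.
- The arm moves only by the shell command python3 -m crank 'ROWS' [FORCE]. ROWS is JSON, a list that holds one entry, the list of rows, each a list of 5 numbers: the shift along the tool's x, y, z in mm, then the turn about the tool's z in degrees, then the opening, from -1 (shut) to 1 (fully open). A call has 1 to 20 rows; each row is the pose to reach, as a shift and turn from the pose commanded when the call began, along the tool's axes at that moment; what a row does not reach only later rows make up. A row lasts 1/10 s, in which the tool goes at most 50 mm and 8.59 degrees, less where a joint would pass 70% of its speed; a pose out of reach is approached as far as the arm can. A call with a gripper value outside its range is refused whole. The fingers move at their own pace and stop on an object; FORCE is the grip in N (left out, the last holds). Time passes only in rows, so rows that repeat a pose let the fingers close. It gives the time, the measured TCP pose, the force, the opening and the grip force at its end, in the units of the state.
- r.read_state(): the state, without advancing time (a new reading comes with each control period).
- r.camera(name): name is "scene" or "top" or "wrist"; returns a dict with "image" (400x640x3 uint8, red, green, blue), "vfov" (degrees; the focal length in pixels is half the picture's height over the tangent of half this angle, whatever the lens; pixels are square), "cx", "cy" (the principal point, pixels), "k1" (the pictures are not rectified: a ray, as slopes to the right and down, at radius r is drawn at 1 + k1 r^2 times it, then the intrinsics apply), "eye" and "attitude" of the camera in the world. Camera axes: x right, y down, z forward; pixel columns grow to the right and rows downward; lengths in m; the calibration is good to about 2 mm. A picture is of the moment at which its call begins. There is no depth.
- r.close_job(): hands the job in; it is judged then, once.
The state is a dict: "time": time; "joint_positions": joint angles; "joint_vel": joint speeds; "joint_torque": joint torques, N m; "ee_pos": TCP position; "eef_rot": TCP orientation; "ft_force": force on the tool from outside, world axes, zero at the start; "torque": the same for the moment, N m; "width": finger opening in m; "grip_force": force on a finger pad.
Only numpy, scipy, OpenCV 4.12 (cv2) and the standard library are available. Lean on these libraries where they do the work, as an engineer would, in place of code of your own. Each camera call takes 0.05 s, during which the arm holds its last target. There are 200 camera calls.

TASK

Three of the four bays in the low grey jar bank are full, so their white flaps cannot tip. Press the flaps lightly with a fingertip at their blue marks, one after another, until you find the one that rocks, then push that flap wide open into its empty bay and leave it open. Do not force the flaps that stay firm, and do not pick up or shift any of the jars and other things standing about.

Things in the scene. Friction and masses are not known exactly. Their poses are not given: they have to be found in the camera images.
- jarbank: Fixed low grey metal cabinet, 190 (its x) by 450 (its y) by 100 mm high. Origin: centre of its underside; +x to its rear (away from the robot, give or take its yaw), +y left. Four identical white flaps lie flush in its top, in a row along y. Three bays, other ones each time, hold a hidden jar right up to the flap; the fourth is empty.
- pad1 (a point): Centre of the blue finger mark (diameter 22 mm) on top of flap1, at cabinet x -45, y +157.5, z 100; it moves with the flap. Flap: 76 x 76 x 5 mm; its pivot runs along y, 45 mm behind the mark, at cabinet x 0, z 97.5. The long side reaches 63 mm in front of the pivot, the tail 13 mm behind. Bay below: x -66 to 16, 80 wide, floor z 6.
- flap1 (a joint): Tip angle of flap 1, rad: 0 shut, grows as the front goes down and the tail rises; stop at 1.35, wide open beyond 0.85. Over a full bay it gives at most 0.04: do not force it. Over the empty bay it tips at 2 to 3 N on the mark (0.10 N m friction, no spring) and stays as left. To open, push its upper face down and rearward about the pivot; pressing the tail does nothing.
- pad2 (a point): Centre of the blue finger mark (diameter 22 mm) on top of flap2, at cabinet x -45, y +52.5, z 100; it moves with the flap. Flap: 76 x 76 x 5 mm; its pivot runs along y, 45 mm behind the mark, at cabinet x 0, z 97.5. The long side reaches 63 mm in front of the pivot, the tail 13 mm behind. Bay below: x -66 to 16, 80 wide, floor z 6.
- flap2 (a joint): Tip angle of flap 2, rad: 0 shut, grows as the front goes down and the tail rises; stop at 1.35, wide open beyond 0.85. Over a full bay it gives at most 0.04: do not force it. Over the empty bay it tips at 2 to 3 N on the mark (0.10 N m friction, no spring) and stays as left. To open, push its upper face down and rearward about the pivot; pressing the tail does nothing.
- pad3 (a point): Centre of the blue finger mark (diameter 22 mm) on top of flap3, at cabinet x -45, y -52.5, z 100; it moves with the flap. Flap: 76 x 76 x 5 mm; its pivot runs along y, 45 mm behind the mark, at cabinet x 0, z 97.5. The long side reaches 63 mm in front of the pivot, the tail 13 mm behind. Bay below: x -66 to 16, 80 wide, floor z 6.
- flap3 (a joint): Tip angle of flap 3, rad: 0 shut, grows as the front goes down and the tail rises; stop at 1.35, wide open beyond 0.85. Over a full bay it gives at most 0.04: do not force it. Over the empty bay it tips at 2 to 3 N on the mark (0.10 N m friction, no spring) and stays as left. To open, push its upper face down and rearward about the pivot; pressing the tail does nothing.
- pad4 (a point): Centre of the blue finger mark (diameter 22 mm) on top of flap4, at cabinet x -45, y -157.5, z 100; it moves with the flap. Flap: 76 x 76 x 5 mm; its pivot runs along y, 45 mm behind the mark, at cabinet x 0, z 97.5. The long side reaches 63 mm in front of the pivot, the tail 13 mm behind. Bay below: x -66 to 16, 80 wide, floor z 6.
- flap4 (a joint): Tip angle of flap 4, rad: 0 shut, grows as the front goes down and the tail rises; stop at 1.35, wide open beyond 0.85. Over a full bay it gives at most 0.04: do not force it. Over the empty bay it tips at 2 to 3 N on the mark (0.10 N m friction, no spring) and stays as left. To open, push its upper face down and rearward about the pivot; pressing the tail does nothing.
- deck_jar1: small black jar with paper label, diameter 44, height 50, on the rear deck of the jar bank (mm); origin at the centre of its underside. Loose, not part of the job.
- deck_jar2: another jar just like deck_jar1, also on the rear deck (mm); origin at the centre of its underside. Loose, not part of the job.
- weight: small brass calibration weight with a knob, diameter 18, height 21, on the deck between the second and third flap, level with the pivots (mm); origin at the centre of its underside. Loose, not part of the job.
- bench_jar: black jar with label, diameter 70, height 85, on the bench (mm); origin at the centre of its underside. Loose, not part of the job.
- brown_bottle: brown bottle, diameter 60, height 150, on the bench (mm); origin at the centre of its underside. Loose, not part of the job.
- beaker: glass beaker, diameter 70, height 90, on the bench (mm); origin at the centre of its underside. Loose, not part of the job.
- spatula: spatula 180 long lying on the bench (mm); origin at the middle of its length, underside. Loose, not part of the job.

How it is judged:
By the outcome, as a careful person would: the job done as asked, in the order asked, and still so for the second after the job is handed in, with the robot touching nothing.
It also fails if it takes over 48 s, if anything falls off the work surface, if the arm or the gripper's body presses on something with over 40 N, if the wrist force passes 120 N, or if a joint passes its speed limit or range.

## Working session

There is one attempt and no reset: what is moved stays moved. The work goes in short steps, Python scripts to look and compute and a shell command to move; the robot and the scene stay as the last step left them, time stands still between calls to the robot, and variables do not carry over. Pictures are saved under pics/ and viewed, at most 10 in all, crops included, and the job is handed in when it is done.

```bash
ls; mkdir -p pics; cat > h.py <<'E'
import numpy as np, cv2, pickle
from bench import r
from scipy.spatial.transform import Rotation as R
def ray(c,uv):
    f=200/np.tan(np.radians(c["vfov"])/2)
    K=np.array([[f,0,c["cx"]],[0,f,c["cy"]],[0,0,1.]])
    p=cv2.undistortPoints(np.array(uv,float).reshape(-1,1,2),K,np.array([c["k1"],0,0,0.])).reshape(-1,2)
    a=np.array(c["attitude"],float)
    M=a if a.shape==(3,3) else R.from_quat(a).as_matrix()
    return np.array(c["eye"]),np.c_[p,np.ones(len(p))]@M.T
def onplane(c,uv,z):
    e,d=ray(c,uv); return e+d*((z-e[2])/d[:,2])[:,None]
def blue(im):
    h=cv2.cvtColor(im,cv2.COLOR_RGB2HSV)
    m=cv2.inRange(h,(95,100,50),(130,255,255))
    n,l,s,ce=cv2.connectedComponentsWithStats(m)
    return [(ce[i],s[i,4]) for i in range(1,n) if s[i,4]>15]
E
python3 - <<'E'
from h import *
for n in("top","scene"):
    c=r.camera(n); cv2.imwrite(f"pics/{n}0.png",c["image"][:,:,::-1])
    print(n,c["eye"],c["attitude"],c["vfov"],c["k1"])
    for p,a in blue(c["image"]): print(p.round(1),a,onplane(c,[p],.1).round(4))
s=r.read_state(); print({k:np.round(v,3) for k,v in s.items()})
E
```

```text
pics
top [ 0.38674598 -0.02333718  1.48312826] [ 0.71657478 -0.69525947  0.04778767 -0.02917524] 45.40826794778678 -0.11221171870430584
[633.  123.7] 1856 [[ 0.8101 -1.046   0.1   ]]
[459.3 202.9] 3321 [[ 0.5374 -0.4634  0.1   ]]
[372.  175.9] 36 [[ 0.609  -0.2015  0.1   ]]
[337.3 184.2] 36 [[ 0.581  -0.1002  0.1   ]]
[302.3 192.5] 34 [[0.5534 0.0013 0.1   ]]
[267.2 200.8] 38 [[0.526  0.1023 0.1   ]]
scene [ 0.99885252 -0.50140147  1.02114952] [ 0.88490641  0.35950267 -0.11065128 -0.27469031] 54.42556792939251 -0.017082467994625573
[345.  163.2] 31 [[0.523  0.1012 0.1   ]]
[328.8 187.5] 35 [[ 5.508e-01 -3.000e-04  1.000e-01]]
[311.1 214.1] 38 [[ 0.5786 -0.1017  0.1   ]]
[291.7 243. ] 45 [[ 0.606  -0.2023  0.1   ]]
[198.8 329.7] 4655 [[ 0.616  -0.5112  0.1   ]]
[178.6 296.4] 431 [[ 0.5143 -0.4977  0.1   ]]
{'time': np.float64(0.1), 'joint_positions': array([ 1.263,  0.333, -0.065,  1.461,  0.022,  1.35 , -0.089]), 'joint_vel': array([-0.   , -0.002,  0.   , -0.002, -0.   ,  0.001, -0.001]), 'joint_torque': array([ 1.0000e-03, -6.2455e+01,  2.4000e-02, -3.9072e+01, -6.1000e-02,
        3.7000e-02,  0.0000e+00]), 'ee_pos': array([ 0.175, -0.599,  0.201]), 'eef_rot': array([ 0.99 ,  0.142, -0.   , -0.001]), 'ft_force': array([-0.435, -0.226, -0.189]), 'torque': array([-0.01 ,  0.04 ,  0.018]), 'grip_force': np.float64(0.0), 'width': np.float64(0.087)}
```

View pics/top0.png

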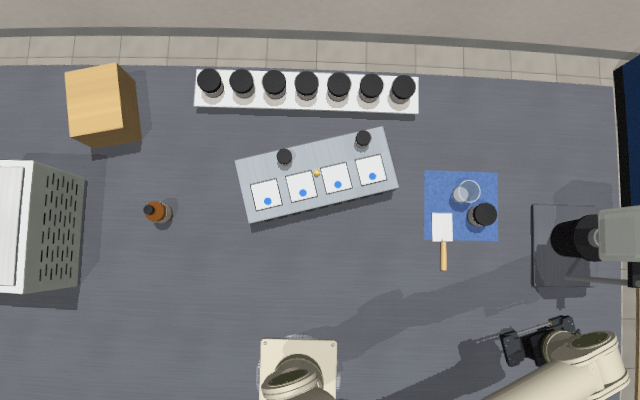

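View pics/scene0.png

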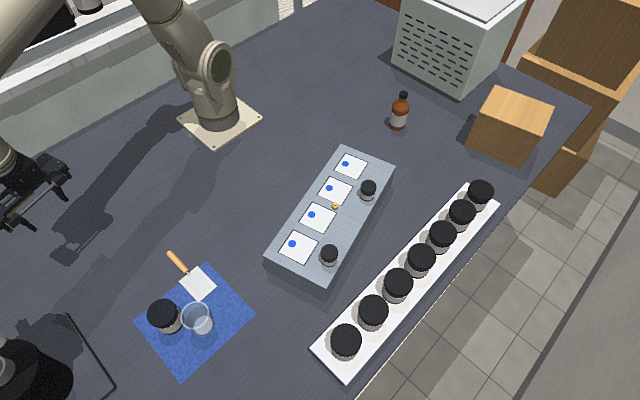

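The top view shows the cabinet with its four blue marks at about (267,201), (302,192), (337,184) and (372,176). Both views agree on the pad positions to about 3 mm, and the yaw is about 15.3°. The deck jars sit at (285,157) and (363,138), and the weight at (317,173). I'll shut the gripper and go above pad4 first.

```bash
python3 -m crank '[[[527,-259,0,1,-1],[527,-259,0,1,-1],[527,-259,0,1,-1],[527,-259,0,1,-1],[527,-259,0,1,-1],[527,-259,0,1,-1],[527,-259,0,1,-1],[527,-259,0,1,-1],[527,-259,0,1,-1],[527,-259,0,1,-1],[527,-259,0,1,-1],[527,-259,0,1,-1],[527,-259,20,1,-1],[527,-259,40,1,-1],[527,-259,40,1,-1],[527,-259,40,1,-1],[527,-259,40,1,-1]]]' 5
cat > loc.py <<'E'
from h import *
import sys
s=r.read_state(); p=np.array(s["ee_pos"]); M=R.from_quat(s["eef_rot"]).as_matrix()
print("t",s["time"],"tcp",p.round(4),"f",np.round(s["ft_force"],2),"yaw",np.degrees(np.arctan2(M[1,0],M[0,0])).round(2),"tilt",M[2].round(3))
c=r.camera("wrist"); cv2.imwrite(sys.argv[1],c["image"][:,:,::-1])
for q,a in blue(c["image"]):
    w=onplane(c,[q],.1)[0]; print(q.round(1),a,w.round(4),"tool shift mm",((w-p)@M*1000).round(1))
E
python3 loc.py pics/w1.png
```

```text
time: 1.8
ee_pos: [0.609, -0.2036, 0.1628]
eef_rot: [0.991, 0.133, 0.001, 0.0]
ft_force: [-0.8, -0.4, 1.3]
width: 0.0006
grip_force: 0.0
t 1.8 tcp [ 0.609  -0.2036  0.1628] f [-0.79 -0.42  1.25] yaw 15.29 tilt [ 0.001  0.001 -1.   ]
[506.7 224.3] 5321 [ 0.6356 -0.3742  0.1   ] tool shift mm [-19.4 171.5  63. ]
[ 79.8 204.8] 437 [0.5523 0.0012 0.1   ] tool shift mm [  -0.8 -212.6   62.6]
[195.9 204.8] 460 [ 0.5801 -0.1005  0.1   ] tool shift mm [  -0.8 -107.1   62.7]
[315.3 204.9] 456 [ 0.6077 -0.2022  0.1   ] tool shift mm [-0.9 -1.7 62.8]
[488.4 290.8] 1960 [ 0.5684 -0.3859  0.1   ] tool shift mm [-87.4 165.1  62.9]
```

View pics/w1.png

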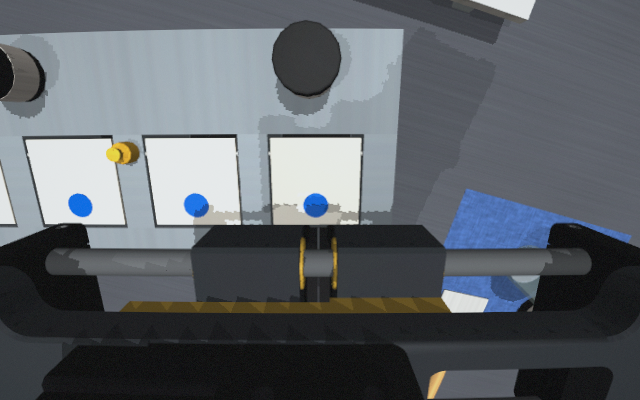

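The wrist view puts pad4 at (315,205), within 2 mm of the TCP axis, with the deck jar behind it at (307,58) and the weight at (120,153). I'll descend to just above the mark.

```bash
python3 -m crank '[[[-1,-2,30,0,-1],[-1,-2,50,0,-1],[-1,-2,56,0,-1],[-1,-2,59,0,-1],[-1,-2,59,0,-1],[-1,-2,59,0,-1]]]'; python3 -m crank '[[[0,0,1,0,-1],[0,0,1,0,-1]]]';python3 -m crank '[[[0,0,1,0,-1],[0,0,1,0,-1]]]'
```

```text
time: 2.45
ee_pos: [0.6079, -0.2018, 0.1039]
eef_rot: [0.991, 0.133, 0.001, 0.0]
ft_force: [-0.3, 0.6, -0.0]
width: 0.0006
grip_force: 0.0
time: 2.65
ee_pos: [0.6074, -0.2017, 0.102]
eef_rot: [0.991, 0.133, 0.0, 0.0]
ft_force: [-0.8, -0.1, -0.0]
width: 0.0008
grip_force: 0.0
time: 2.85
ee_pos: [0.6071, -0.2015, 0.1005]
eef_rot: [0.991, 0.133, 0.0, 0.0]
ft_force: [-0.1, 0.1, 0.1]
width: 0.0004
grip_force: 0.0
```

```bash
python3 -m crank '[[[0,0,1,0,-1],[0,0,1,0,-1]]]'|sed -n '1,2p;4p'; python3 -m crank '[[[0,0,1,0,-1],[0,0,1,0,-1]]]'|sed -n '1,2p;4p'
```

```text
time: 3.05
ee_pos: [0.607, -0.2015, 0.0994]
ft_force: [-0.8, 0.3, 0.1]
time: 3.25
ee_pos: [0.6071, -0.2015, 0.0984]
ft_force: [-0.2, -0.1, 0.2]
```

```bash
python3 -m crank '[[[0,0,1,0,-1],[0,0,1,0,-1]]]'|sed -n '1,2p;4p'
```

```text
time: 3.45
ee_pos: [0.6071, -0.2016, 0.0974]
ft_force: [-0.0, 0.1, 0.6]
```

```bash
python3 -m crank '[[[0,0,0.5,0,-1],[0,0,0.5,0,-1]]]'|sed -n '1,2p;4p'
```

```text
time: 3.65
ee_pos: [0.6071, -0.2016, 0.097]
ft_force: [-0.1, -0.1, -0.2]
```

```bash
python3 -m crank '[[[0,0,0.7,0,-1],[0,0,0.7,0,-1]]]'|sed -n '1,2p;4p'
```

```text
time: 3.85
ee_pos: [0.6071, -0.2015, 0.0963]
ft_force: [-0.5, -0.1, -0.0]
```

```bash
python3 -m crank '[[[0,0,0.7,0,-1],[0,0,0.7,0,-1]]]'|sed -n '1,2p;4p'
```

```text
time: 4.05
ee_pos: [0.6071, -0.2016, 0.0955]
ft_force: [0.3, 0.1, -0.6]
```

```bash
python3 loc.py pics/w2.png; python3 -c "
import cv2;i=cv2.imread('pics/w2.png')[100:300,200:440];cv2.imwrite('pics/w2c.png',cv2.resize(i,None,fx=3,fy=3))"
```

```text
t 4.05 tcp [ 0.6071 -0.2016  0.0955] f [ 0.29  0.06 -0.62] yaw 15.32 tilt [-0. -0. -1.]
[520.3 228.3] 2585 [ 0.6443 -0.3308  0.1   ] tool shift mm [  1.8 134.5  -4.5]
[  9.6 229.5] 541 [ 5.527e-01 -5.000e-04  1.000e-01] tool shift mm [   0.7 -208.3   -4.5]
[158.3 230.3] 791 [ 0.58   -0.1003  0.1   ] tool shift mm [   0.6 -104.8   -4.5]
[318.3 224.6] 319 [ 0.6118 -0.201   0.1   ] tool shift mm [ 4.7  0.7 -4.5]
[616.5 236.4] 271 [ 0.6565 -0.3993  0.1   ] tool shift mm [ -4.6 203.8  -4.5]
[497.8 293.9] 2783 [ 0.595  -0.3369  0.1   ] tool shift mm [-47.4 127.3  -4.5]
[507.8 380. ] 372 [ 0.5265 -0.3779  0.1   ] tool shift mm [-124.3  148.7   -4.5]
[440.5 373.9] 71 [ 0.5193 -0.3236  0.1   ] tool shift mm [-116.9   94.5   -4.5]
```

View pics/w2c.png

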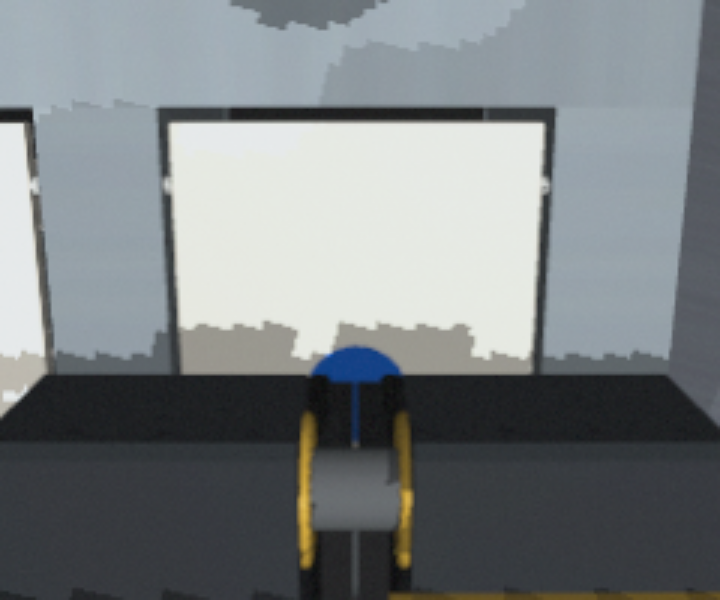

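The fingertip is right over the mark (crop 357,360), and neither a tilt nor any contact force shows yet. I'll keep creeping down.

```bash
python3 -m crank '[[[0,0,0.7,0,-1],[0,0,0.7,0,-1]]]'|sed -n '1,2p;4p'; python3 -c "
from h import *;print(np.round(r.read_state()['joint_torque'],2))"
```

```text
time: 4.3
ee_pos: [0.6071, -0.2016, 0.0949]
ft_force: [0.3, -1.0, 0.1]
[-1.000e-02 -6.690e+01 -5.660e+00 -3.648e+01 -4.000e-02 -8.000e-02
 -0.000e+00]
```

```bash
python3 -m crank '[[[0,0,0.7,0,-1],[0,0,0.7,0,-1]]]'|sed -n '1,2p;4p'; python3 -c "
from h import *;print(np.round(r.read_state()['joint_torque'],2))"
```

```text
time: 4.5
ee_pos: [0.6071, -0.2015, 0.0942]
ft_force: [0.5, -0.7, -1.0]
[-1.000e-02 -6.691e+01 -5.660e+00 -3.646e+01 -4.000e-02 -8.000e-02
 -0.000e+00]
```

```bash
python3 -m crank '[[[0,0,-12,0,-1],[0,0,-12,0,-1],[0,0,-12,0,-1]]]'|sed -n '1,2p;4p'; python3 -c "
from h import *;print(np.round(r.read_state()['joint_torque'],2))
c=r.camera('scene');i=c['image'][140:290,230:390,::-1];cv2.imwrite('pics/s3.png',cv2.resize(i,None,fx=4,fy=4))"
```

```text
time: 4.8
ee_pos: [0.6076, -0.2016, 0.1071]
ft_force: [0.2, -0.5, -0.2]
[-1.000e-02 -6.711e+01 -5.630e+00 -3.728e+01 -6.000e-02 -1.000e-02
  1.000e-02]
```

View pics/s3.png

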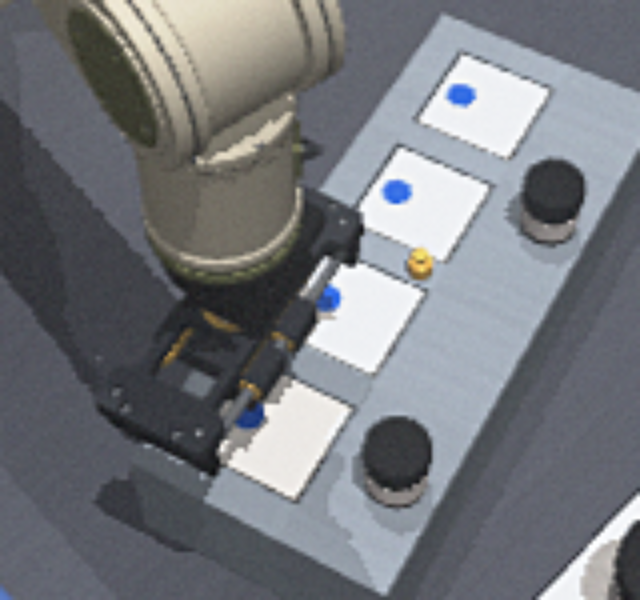

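The scene crop shows the gripper raised over flap4, whose mark is at (250,415). Flap4 looks creamier than the others, so it may already have tipped without the force reading showing it. I'll back off and compare its mark against the row of the others.

```bash
python3 -m crank '[[[0,0,-56,0,-1],[0,0,-56,0,-1],[0,0,-56,0,-1],[0,0,-56,0,-1]]]'|sed -n '1,2p;4p'; python3 loc.py pics/w4.png; python3 -c "
import cv2
a=cv2.imread('pics/w1.png')[120:240,100:420];b=cv2.imread('pics/w4.png')[120:240,100:420]
cv2.imwrite('pics/w4c.png',cv2.resize(cv2.vconcat([a,b]),None,fx=2.4,fy=2.4))"
```

```text
time: 5.25
ee_pos: [0.6067, -0.2015, 0.1614]
ft_force: [-0.4, 0.8, -0.3]
t 5.25 tcp [ 0.6067 -0.2015  0.1614] f [-0.41  0.83 -0.32] yaw 15.32 tilt [-0.001 -0.    -1.   ]
[511.2 223.6] 5518 [ 0.6351 -0.3746  0.1   ] tool shift mm [-18.3 174.4  61.4]
[ 81.3 203. ] 438 [0.5524 0.0012 0.1   ] tool shift mm [   1.2 -209.8   61.5]
[198.1 203.2] 467 [ 0.58   -0.1005  0.1   ] tool shift mm [   1.  -104.4   61.4]
[318.4 203.3] 460 [ 0.6078 -0.2022  0.1   ] tool shift mm [ 0.9  0.9 61.4]
[490.2 290.6] 1999 [ 0.5673 -0.3843  0.1   ] tool shift mm [-86.2 165.9  61.4]
```

View pics/w4c.png

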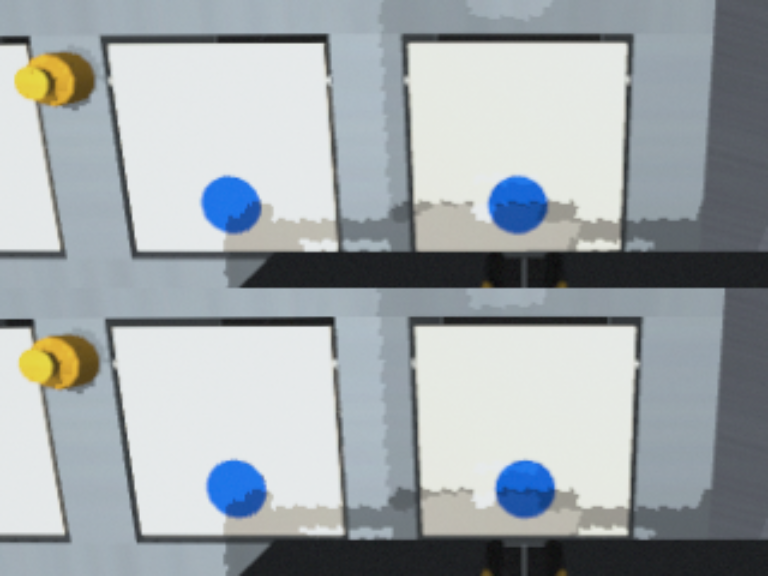

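The before/after crop shows flap4's mark (about 518,205 and 525,488) still level with the others, so there was no contact yet. I'll go back down and keep creeping.

```bash
python3 -m crank '[[[1,1,50,0,-1],[1,1,62,0,-1],[1,1,66,0,-1],[1,1,66.5,0,-1],[1,1,66.5,0,-1]]]'|sed -n '1,2p;4p'; python3 -m crank '[[[0,0,1,0,-1],[0,0,1,0,-1]]]'|sed -n '1,2p;4p'
```

```text
time: 5.8
ee_pos: [0.6092, -0.2024, 0.0972]
ft_force: [-0.8, 0.7, -0.0]
time: 6.0
ee_pos: [0.6088, -0.2024, 0.0957]
ft_force: [0.4, -0.1, -0.3]
```

```bash
python3 -m crank '[[[0,0,0.7,0,-1],[0,0,0.7,0,-1]]]'|sed -n '1,2p;4p'
```

```text
time: 6.2
ee_pos: [0.6084, -0.2023, 0.0942]
ft_force: [0.1, 0.6, 0.2]
```

```bash
python3 -m crank '[[[0,0,0.7,0,-1],[0,0,0.7,0,-1]]]'|sed -n '1,2p;4p'
```

```text
time: 6.4
ee_pos: [0.6083, -0.2022, 0.0933]
ft_force: [0.3, 0.2, 0.5]
```

```bash
python3 -m crank '[[[0,0,0.7,0,-1],[0,0,0.7,0,-1]]]'|sed -n '1,2p;4p'
```

```text
time: 6.6
ee_pos: [0.6083, -0.2022, 0.0925]
ft_force: [-0.1, -0.4, -0.7]
```

```bash
python3 -m crank '[[[0,0,0.7,0,-1],[0,0,0.7,0,-1]]]'|sed -n '1,2p;4p'
```

```text
time: 6.8
ee_pos: [0.6083, -0.2022, 0.0918]
ft_force: [-0.2, -0.5, 0.8]
```

```bash
python3 -m crank '[[[0,0,0.7,0,-1],[0,0,0.7,0,-1]]]'|sed -n '1,2p;4p'; python3 loc.py pics/w5.png
```

```text
time: 7.0
ee_pos: [0.6083, -0.2022, 0.0911]
ft_force: [0.4, 0.9, 0.7]
t 7.0 tcp [ 0.6083 -0.2022  0.0911] f [0.42 0.89 0.7 ] yaw 15.32 tilt [-0.  0. -1.]
[520.6 229.3] 2350 [ 0.6457 -0.3284  0.1   ] tool shift mm [  2.7 131.6  -8.9]
[  6.1 233.4] 318 [ 0.5533 -0.0033  0.1   ] tool shift mm [  -0.4 -206.4   -8.9]
[153.3 234.2] 817 [ 0.58   -0.1002  0.1   ] tool shift mm [  -0.4 -105.9   -8.9]
[317.4 227.5] 224 [ 0.6125 -0.2012  0.1   ] tool shift mm [ 4.3  0.2 -8.9]
[621.6 238.9] 168 [ 0.6575 -0.3992  0.1   ] tool shift mm [ -4.6 202.9  -8.9]
[499.  293.9] 2701 [ 0.5984 -0.3346  0.1   ] tool shift mm [-44.6 125.1  -8.8]
[508.6 382.4] 370 [ 0.5293 -0.3754  0.1   ] tool shift mm [-121.9  146.2   -8.8]
[440.1 375.7] 145 [ 0.5226 -0.3212  0.1   ] tool shift mm [-114.1   92.1   -8.8]
```

```bash
python3 -c "
import cv2
a=cv2.imread('pics/w2.png')[130:280,100:420];b=cv2.imread('pics/w5.png')[130:280,100:420]
cv2.imwrite('pics/w5c.png',cv2.resize(cv2.vconcat([b,a]),None,fx=2,fy=2))"
```

```text
(no output)
```

View pics/w5c.png

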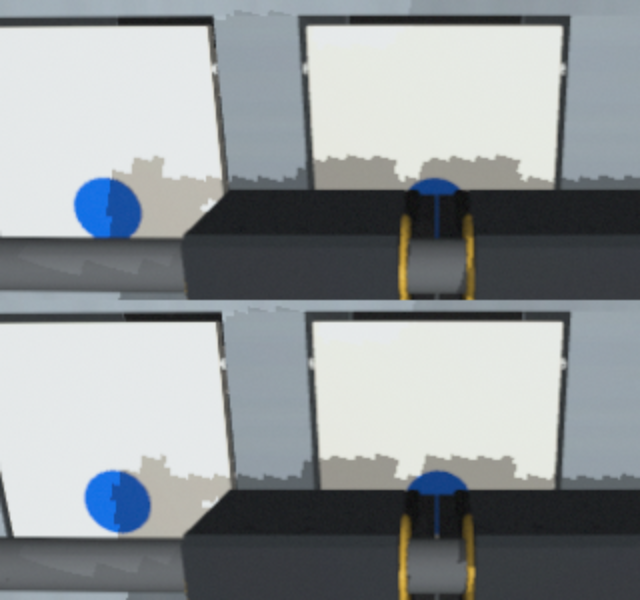

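The top crop is the current view: the fingertips sit at (437,195) on the mark and still show no contact. The true finger end must be some millimetres behind the reported TCP, so I'll continue down.

```bash
python3 -m crank '[[[0,0,0.7,0,-1],[0,0,0.7,0,-1]]]'|sed -n '1,2p;4p'
```

```text
time: 7.25
ee_pos: [0.6083, -0.2023, 0.0905]
ft_force: [0.5, 1.1, 0.5]
```

```bash
python3 -m crank '[[[0,0,0.7,0,-1],[0,0,0.7,0,-1]]]'|sed -n '1,2p;4p'
```

```text
time: 7.45
ee_pos: [0.6083, -0.2023, 0.0897]
ft_force: [-0.4, 0.9, -0.1]
```

```bash
python3 -m crank '[[[0,0,0.7,0,-1],[0,0,0.7,0,-1]]]'|sed -n '1,2p;4p'
```

```text
time: 7.65
ee_pos: [0.6083, -0.2022, 0.0891]
ft_force: [-0.7, 0.8, 1.0]
```

```bash
python3 -c "
from h import *;print(np.round(r.read_state()['joint_torque'],2))"; python3 -m crank '[[[0,0,0.7,0,-1],[0,0,0.7,0,-1]]]'|sed -n '1,2p;4p'; python3 -c "
from h import *;print(np.round(r.read_state()['joint_torque'],2))"
```

```text
[-1.000e-02 -6.727e+01 -5.730e+00 -3.632e+01 -4.000e-02 -8.000e-02
 -0.000e+00]
time: 7.85
ee_pos: [0.6083, -0.2022, 0.0883]
ft_force: [0.2, -0.3, -0.5]
[-1.000e-02 -6.728e+01 -5.730e+00 -3.630e+01 -4.000e-02 -8.000e-02
 -0.000e+00]
```

```bash
python3 -m crank '[[[0,0,0.7,0,-1],[0,0,0.7,0,-1]]]'|sed -n '1,2p;4p'; python3 -c "
from h import *;print(np.round(r.read_state()['joint_torque'],2))"
```

```text
time: 8.05
ee_pos: [0.6083, -0.2022, 0.0877]
ft_force: [0.4, -0.3, 0.1]
[-1.000e-02 -6.730e+01 -5.740e+00 -3.628e+01 -4.000e-02 -8.000e-02
 -0.000e+00]
```

```bash
python3 -m crank '[[[0,0,0.7,0,-1],[0,0,0.7,0,-1]]]'|sed -n '1,2p;4p'; python3 -c "
from h import *;print(np.round(r.read_state()['joint_torque'],2))"
```

```text
time: 8.25
ee_pos: [0.6083, -0.2022, 0.087]
ft_force: [0.4, 0.3, 0.0]
[-1.000e-02 -6.733e+01 -5.740e+00 -3.626e+01 -4.000e-02 -8.000e-02
 -0.000e+00]
```

```bash
cat > f.py <<'E'
from h import *
s=r.read_state();t=s["joint_torque"];print("z",round(s["ee_pos"][2],4),"fz",round(s["ft_force"][2],2),"tau",np.round([t[1],t[3],t[5]],2),"t",round(s["time"],2))
E
python3 -m crank '[[[0,0,1,0,-1],[0,0,1,0,-1]]]'>/dev/null; python3 f.py
```

```text
z 0.0859 fz -0.24 tau [-67.4  -36.26  -0.09] t 8.45
```

```bash
python3 -m crank '[[[0,0,1,0,-1],[0,0,1,0,-1]]]'>/dev/null; python3 f.py
```

```text
z 0.0849 fz -0.2 tau [-67.42 -36.22  -0.09] t 8.65
```

```bash
python3 -m crank '[[[0,0,1,0,-1],[0,0,1,0,-1]]]'>/dev/null; python3 f.py
```

```text
z 0.0839 fz -0.32 tau [-67.44 -36.19  -0.09] t 8.85
```

```bash
python3 -m crank '[[[0,0,1,0,-1],[0,0,1,0,-1]]]'>/dev/null; python3 f.py
```

```text
z 0.0829 fz -0.5 tau [-67.47 -36.16  -0.09] t 9.05
```

```bash
cat > proj.py <<'E'
from h import *
s=r.read_state(); p=np.array(s["ee_pos"]); M=R.from_quat(s["eef_rot"]).as_matrix()
c=r.camera("wrist"); cv2.imwrite("pics/w6.png",c["image"][:,:,::-1])
f=200/np.tan(np.radians(c["vfov"])/2); A=np.array(c["attitude"]); A=A if A.shape==(3,3) else R.from_quat(A).as_matrix()
print("eye in tool",((np.array(c["eye"])-p)@M*1000).round(1),"fwd in tool",(M.T@A[:,2]).round(3))
for off in ([0,0,0],[9.5,0,0],[9.5,0,-10],[9.5,0,-19],[9.5,0,-40],[-9.5,0,0]):
    q=(p+M@(np.array(off)/1000)-np.array(c["eye"]))@A; x,y=q[:2]/q[2]; k=1+c["k1"]*(x*x+y*y)
    print(off,(c["cx"]+f*x*k).round(1),(c["cy"]+f*y*k).round(1))
i=c["image"]; h=cv2.cvtColor(i,cv2.COLOR_RGB2HSV)
m=cv2.inRange(h,(0,0,205),(180,40,255)); n,l,st,ce=cv2.connectedComponentsWithStats(m)
print([st[k] for k in range(1,n) if st[k,4]>500])
j=cv2.imread("pics/w5.png"); h=cv2.cvtColor(j,cv2.COLOR_BGR2HSV)
m=cv2.inRange(h,(0,0,205),(180,40,255)); n,l,st,ce=cv2.connectedComponentsWithStats(m)
print([st[k] for k in range(1,n) if st[k,4]>500])
cv2.imwrite("pics/w6c.png",cv2.resize(i[120:320,180:460,::-1],None,fx=2.8,fy=2.8))
E
python3 proj.py
```

```text
eye in tool [  68.6    0.4 -183.9] fwd in tool [-0.253  0.     0.968]
[0, 0, 0] 317.2 229.0
[9.5, 0, 0] 317.2 215.4
[9.5, 0, -10] 317.1 220.3
[9.5, 0, -19] 317.1 225.2
[9.5, 0, -40] 317.0 238.6
[-9.5, 0, 0] 317.2 242.2
[array([   69,   144,   137,   104, 10565], dtype=int32), array([ 250,  144,  135,   78, 8889], dtype=int32), array([   0,  146,   41,   99, 2377], dtype=int32), array([ 448,  370,   67,   27, 1397], dtype=int32)]
[array([   80,   143,   131,   105, 10114], dtype=int32), array([ 254,  143,  128,   78, 8483], dtype=int32), array([   0,  145,   52,   95, 3280], dtype=int32), array([ 445,  370,   62,   26, 1110], dtype=int32)]
```

View pics/w6c.png

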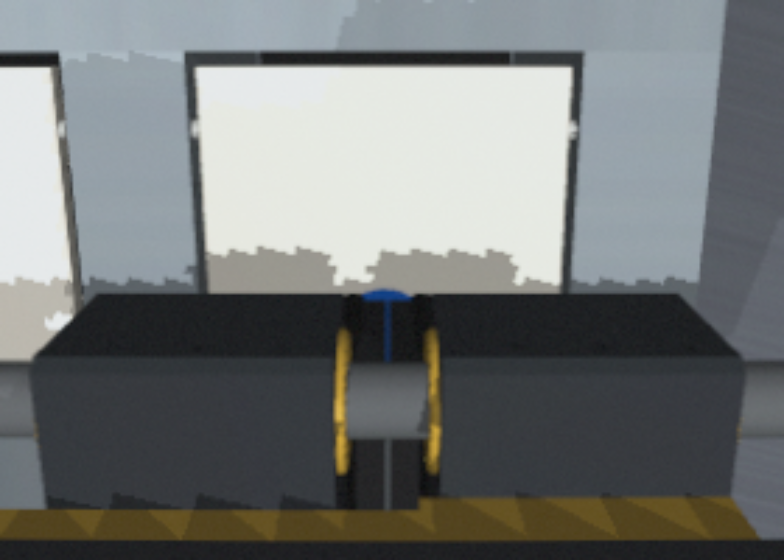

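The fingertip edge sits at crop row 295 (image row 225). That matches a finger end about 15–20 mm behind the reported TCP, so contact should come near reported z ≈ 0.081. I'll continue with fine steps, watching the torques.

```bash
python3 -m crank '[[[0,0,0.7,0,-1],[0,0,0.7,0,-1]]]'>/dev/null; python3 f.py
```

```text
z 0.0823 fz 0.06 tau [-67.47 -36.12  -0.08] t 9.3
```

```bash
python3 -m crank '[[[0,0,0.7,0,-1],[0,0,0.7,0,-1]]]'>/dev/null; python3 f.py
```

```text
z 0.0816 fz 0.89 tau [-67.49 -36.09  -0.08] t 9.5
```

```bash
python3 -m crank '[[[0,0,0.7,0,-1],[0,0,0.7,0,-1]]]'>/dev/null; python3 f.py
```

```text
z 0.0809 fz -0.23 tau [-67.51 -36.07  -0.08] t 9.7
```

```bash
python3 -m crank '[[[0,0,0.7,0,-1],[0,0,0.7,0,-1]]]'>/dev/null; python3 f.py
```

```text
z 0.0802 fz -0.15 tau [-67.53 -36.05  -0.08] t 9.9
```

```bash
python3 -m crank '[[[0,0,0.7,0,-1],[0,0,0.7,0,-1]]]'>/dev/null; python3 f.py
```

```text
z 0.0796 fz -0.57 tau [-67.4  -35.92  -0.07] t 10.1
```

```bash
python3 -m crank '[[[0,0,0.7,0,-1],[0,0,0.7,0,-1]]]'>/dev/null; python3 f.py
```

```text
z 0.079 fz 2.43 tau [-66.54 -35.58  -0.28] t 10.3
```

```bash
python3 -m crank '[[[0,0,0.7,0,-1],[0,0,0.7,0,-1]]]'>/dev/null; python3 f.py
```

```text
z 0.0782 fz 2.14 tau [-66.34 -35.44  -0.33] t 10.5
```

```bash
python3 -m crank '[[[0,0,0.7,0,-1],[0,0,0.7,0,-1]]]'>/dev/null; python3 f.py
```

```text
z 0.0774 fz 1.93 tau [-66.4 -35.4  -0.3] t 10.7
```

```bash
python3 -m crank '[[[0,0,0.7,0,-1],[0,0,0.7,0,-1]]]'>/dev/null; python3 f.py
```

```text
z 0.0767 fz 1.45 tau [-66.45 -35.35  -0.27] t 10.9
```

```bash
python3 -m crank '[[[0,0,0.7,0,-1],[0,0,0.7,0,-1]]]'>/dev/null; python3 f.py
```

```text
z 0.076 fz 1.72 tau [-66.44 -35.21  -0.19] t 11.1
```

Flap4 has now gone down nearly 4 mm at a steady 2 N or so, well past the 1.8 mm a full bay allows, so it is the empty one. I'll push it down and rearward along its arc.

```bash
python3 -m crank '[[[0,0,4,0,-1],[0,0,7,0,-1],[2,0,12,0,-1],[4,0,17,0,-1],[4,0,17,0,-1]]]'; python3 f.py
```

```text
time: 11.6
ee_pos: [0.612, -0.201, 0.0579]
eef_rot: [0.991, 0.133, -0.001, -0.0]
ft_force: [0.7, -0.5, -0.5]
width: 0.0005
grip_force: 0.2
z 0.0579 fz -0.5 tau [-68.2  -35.15  -0.21] t 11.6
```

```bash
python3 -m crank '[[[3,0,4,0,-1],[7,0,9,0,-1],[11,0,12,0,-1],[14,0,14,0,-1],[14,0,14,0,-1],[14,0,14,0,-1]]]'; python3 f.py
```

```text
time: 12.2
ee_pos: [0.6259, -0.1974, 0.0449]
eef_rot: [0.991, 0.133, 0.0, -0.0]
ft_force: [-0.6, 0.2, 0.7]
width: 0.0008
grip_force: 0.0
z 0.0449 fz 0.67 tau [-7.047e+01 -3.509e+01 -5.000e-02] t 12.2
```

```bash
python3 -m crank '[[[-6,0,-2,0,-1],[-12,0,-15,0,-1],[-15,0,-50,0,-1],[-15,0,-90,0,-1],[-15,0,-125,0,-1],[-15,0,-125,0,-1],[-15,0,-125,0,-1]]]'; python3 loc.py pics/w7.png; python3 -c "
import cv2;cv2.imwrite('pics/w7c.png',cv2.imread('pics/w7.png')[:300])"
```

```text
time: 12.9
ee_pos: [0.6114, -0.2019, 0.1718]
eef_rot: [0.991, 0.133, 0.001, 0.001]
ft_force: [-0.5, 0.3, -1.7]
width: 0.0007
grip_force: 0.0
t 12.9 tcp [ 0.6114 -0.2019  0.1718] f [-0.53  0.26 -1.7 ] yaw 15.3 tilt [ 0.002  0.002 -1.   ]
[316.6 169.6] 74 [ 0.6392 -0.1937  0.1   ] tool shift mm [28.8 -0.6 71.9]
[501.9 224.4] 5162 [ 0.6352 -0.3751  0.1   ] tool shift mm [-22.9 173.3  72.1]
[ 89.  205.1] 406 [0.5524 0.001  0.1   ] tool shift mm [  -3.6 -211.4   71.5]
[201.1 205.1] 427 [ 0.58   -0.1005  0.1   ] tool shift mm [  -3.7 -106.2   71.6]
[486.8 290.8] 1808 [ 0.5665 -0.39    0.1   ] tool shift mm [-93.1 169.5  72. ]
```

View pics/w7c.png

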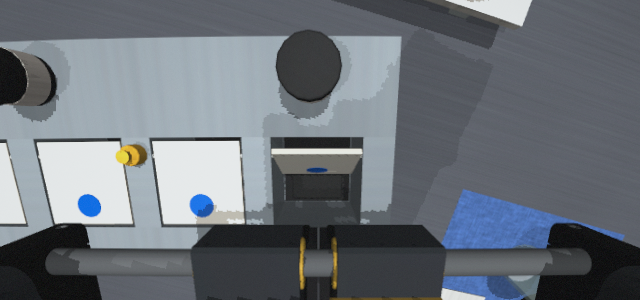

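The view shows flap4 steeply tipped into its bay, with its mark foreshortened at (317,170), which works out to about 1.18 rad. The other flaps, the weight (130,156) and the jar (308,65) are undisturbed. The robot is clear, so I'll hand in.

```bash
python3 -c "
from bench import r;print(r.close_job())"
```

```text
the job is handed in; nothing more can be done
None
```

Flap4, the first one I pressed, rocked at about 2 N; I pushed it open to about 1.18 rad (estimated from the wrist camera), never touched the other flaps or the loose items, and handed the job in at about 13 s; no verdict was returned.

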